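Light the casting and hold the turntable at its third stop

TASK

Turn the lamp dimmer's dial until its orange pointer lines up with the blue mark, leaving the mark where it is, and let go of the dial. Then turn the inspection stand's index knob (yellow pointer) clockwise from home, counting the clicks to the third stop and not running on to the fourth, and finish while still gripping the knob steadily there, because it springs back home if released. Leave the jar, the sanding block and the small white nozzle where they are.

Things in the scene. Friction and masses are not known exactly. Their poses are not given: they have to be found in the camera images.
- dimmer: Fixed white dimmer box of the lamp, 130 x 130 x 46 mm high, on the table. Origin: centre of its underside, below the dial's axis (vertical). Stands at any yaw within 0.3 rad.
- dial_center (a point): Middle of the dial's black bar grip (46 mm along its x, 14 mm thick along its y, orange line on top), on the axis, 76 mm above the table: pinch it here. Flat sides 60 to 94 mm above the table; below, a 52 mm disc that turns with it. Its -x is the orange pointer's direction.
- pointer (a point): A point on the dial's orange pointer, 36 mm from the axis, turning with the dial.
- mark (a point): The blue mark on the grey ring under the dial, 36 mm from the dial's axis (the ring is 92 mm in diameter, its top 49 mm above the table). The ring is stiff but turns if pushed hard; do not turn it.
- dial (a joint): Angle of the dial, rad, 0 to 3, growing clockwise seen from above; at 0 the pointer points to the dimmer's -x. Smooth, friction 0.03 N m, stays where it is left. Starts 0.1 to 0.5.
- mark_ring (a joint): Angle of the blue mark, rad, on the same scale as dial (equal values: pointer on the mark). Somewhere from 0.9 to 1.4.
- stand: Fixed grey inspection stand, 46 mm high: a 120 x 120 mm block with a 144 mm round foot behind it whose centre is 160 mm along the stand's +x. The turntable (128 mm diameter) with a white casting on the round part is up to 105 mm above the table; it turns with the index knob, 1:1. Origin: underside, below the index knob's axis (vertical). Stands at any yaw within 0.3 rad.
- index_center (a point): Middle of the index knob's black bar grip (46 mm along its x, 14 mm thick along its y, yellow line on top), on the axis, 76 mm above the table: pinch it here. Flat sides 60 to 94 mm above the table; below, a 52 mm disc that turns with it. Its -x is the yellow pointer's direction.
- index_pointer (a point): Tip of the index knob's yellow pointer, 42 mm from its axis, 53 mm above the table. Feel: the return spring gives 0.08 to 0.11 N m and the clicks a ripple of 0.06 N m on it, resisting most a quarter pitch after a stop and least a quarter pitch before the next; at most 0.17 N m is needed.
- index_knob (a joint): Angle of the index knob, rad, growing clockwise seen from above. Starts home at 0, against an end stop (yellow pointer to the stand's -x). Six click stops follow, every 0.419 rad (24 degrees; black ticks on the stand): the third is at 1.257. A return spring drives the knob home when released; the clicks alone do not hold it.
- jar: Bystander: small closed jar, 48 mm diameter, 62 mm high, behind the dimmer (its +x side). Origin: centre of its underside.
- sander: Bystander: cork sanding block, 40 x 75 x 26 mm high, in front of the stand (its -x side). Origin: centre of its underside.
- nozzle: Bystander: white turned casting, 44 mm diameter at its foot, 40 mm high, in front of the dimmer (its -x side). Origin: centre of its underside.
Not all that is in view belongs to the job. Several things have the shape of the dimmer; the one meant has the colours described above.

How it is judged:
By the outcome, as a careful person would: the job done as asked, in the order asked, and still so for the second after the job is handed in, while the arm keeps its last pose, push and grip.
It also fails if it takes over 56 s, if anything falls off the work surface, if the arm or the gripper's body presses on something with over 40 N, if the wrist force passes 120 N, or if a joint passes its speed limit or range.

ROBOT

A 7-joint arm with a two-finger parallel gripper is mounted at the origin on the work surface. World frame = base frame: x ahead of the robot, y to its left, z up, the work surface at z = 0. Lengths are in m, angles in rad, forces in N, time in s.
With the tool pointing down it reaches from about 0.425 to 0.875 m from the base axis. Payload 4.7 kg.
Tool frame: the origin (TCP) lies between the finger pads; the fingertips stand 14 mm ahead of it and the grasp point (between the pads) lies 5 mm behind it; z points along the fingers, y is the line along which they close (so a half turn about z gives the same grasp; the last joint's range is limited). The gripper opens to 87 mm and grips with 3 to 60 N. Pads are 19 mm wide; open, the fingers measure 117 mm over their backs; the gripper's body (75 mm by 190 mm) begins 51 mm behind the grasp point.
Start: joints at [-1.112, 0.321, -0.07, 1.45, 0.023, 1.371, -0.057], TCP at [0.28, 0.587, 0.237] pointing down, gripper open.
Joint ranges: [-2.86, 2.86], [-0.3, 2.09], [-1.38, 1.24], [0.06, 2.45], [-1.56, 4.7], [0.09, 2.05], [-2.69, 2.69]. Speed limits (rad/s): [2.57, 2.57, 3.14, 3.14, 3.14, 3.14, 3.14].

INTERFACE

Orientations are given as a rotation vector (axis times angle).
In Python, from bench import get_state, get_image, camera_params, close_job gives the robot as it stands. The module is installed in compiled form; this text tells all that it offers.
- The arm moves only by the tool arm_command, never from a script. Its argument "motion" is a list of rows, each a list of 5 numbers: the finger opening in mm, from 0 to 87, then the shift along the tool's x, y, z in mm, then the turn about the tool's z in degrees. In form: [[gripper, x, y, z, spin], ...]. A call has 1 to 5 rows; each row is the pose to reach, as a shift and turn from the pose commanded when the call began, along the tool's axes at that moment; what a row does not reach only later rows make up. A row lasts 1/12 s, in which the tool goes at most 41.7 mm and 7.16 degrees, less where a joint would pass 70% of its speed; a pose out of reach is approached as far as the arm can. A call with a gripper value outside its range is refused whole. The fingers move at their own pace and stop on an object; "newtons" is the grip in N (left out, the last holds). Time passes only in rows, so rows that repeat a pose let the fingers close. It gives the time, the measured TCP pose, the force, the opening and the grip force at its end, in the units of the state.
- get_state(): the state, without advancing time (a new reading comes with each control period).
- get_image(name): name is "side" or "top" or "wrist"; returns (picture, depth): 420x560x3 uint8, red, green, blue; 420x560 float32, m along the optical axis (not along the pixel's ray), 0 where there is no reading.
- camera_params(name): a dict with "intrinsics" (3x3 intrinsics, pixels), "extrinsics" (4x4, takes a point from camera to world coordinates). Camera axes: x right, y down, z forward; pixel columns grow to the right and rows downward; lengths in m; the calibration is good to about 2 mm. A picture is of the moment at which its call begins: read the wrist's pose just before it. camera_params takes no time and is no camera call; for the wrist camera it gives the pose at the moment of the call.
- close_job(): hands the job in; it is judged then, once.
The state is a dict: "time": time; "joint_positions": joint angles; "qd": joint speeds; "joint_torque": joint torques, N m; "position": TCP position; "tool_rot": TCP orientation; "ft_force": force on the tool from outside, world axes, zero at the start; "torque": the same for the moment, N m; "grip_width": opening from 0.0 (shut) to 1.0 (fully open); "grip_force": force on a finger pad.
Only numpy, scipy, OpenCV 4.12 (cv2) and the standard library are available. Lean on these libraries where they do the work, as an engineer would, in place of code of your own. Each camera call takes 0.05 s, during which the arm holds its last target. There are 200 camera calls.

## Working session

There is one attempt and no reset: what is moved stays moved. The work goes in short steps, Python scripts to look and compute and a tool call to move; the robot and the scene stay as the last step left them, time stands still between calls to the robot, and variables do not carry over. Pictures are saved under pics/ and viewed, at most 10 in all, crops included, and the job is handed in when it is done.

Besides the shell and the picture viewer there is one more tool, called after "Call:" as name(argument=value, ...) on one line, values as JSON. arm_command: Moves the arm, as the interface text tells. Its arguments: {"type":"object","properties":{"motion":{"type":"array"},"newtons":{"type":"number"}},"required":["motion"]}

```bash
mkdir -p pics; cat > h.py <<'E'
import numpy as np,cv2
from bench import *
def grab(n,f=None):
    P=camera_params(n); im,d=get_image(n)
    if f: cv2.imwrite('pics/'+f,im[:,:,::-1])
    np.savez(''+n+'.npz',im=im,d=d,K=P['intrinsics'],T=P['extrinsics'])
    return im,d,np.array(P['intrinsics']),np.array(P['extrinsics'])
def load(n):
    z=np.load(''+n+'.npz'); return z['im'],z['d'],z['K'],z['T']
def cloud(d,K,T):
    v,u=np.mgrid[:d.shape[0],:d.shape[1]]
    p=np.stack([(u-K[0,2])/K[0,0]*d,(v-K[1,2])/K[1,1]*d,d],-1)
    return p@T[:3,:3].T+T[:3,3]
def onplane(u,v,z,K,T):
    r=T[:3,:3]@np.array([(u-K[0,2])/K[0,0],(v-K[1,2])/K[1,1],1]); return T[:3,3]+r*(z-T[2,3])/r[2]
E
python3 - <<'E'
from h import *
s=get_state(); print({k:np.round(v,3) for k,v in s.items()})
im,d,K,T=grab('top','top0.png'); print(K,T)
im,d,K,T=grab('side','side0.png')
E
```

```text
{'time': np.float64(0.0), 'joint_positions': array([-1.112,  0.322, -0.07 ,  1.452,  0.023,  1.371, -0.057]), 'qd': array([-0.001,  0.001, -0.   , -0.002,  0.001, -0.001,  0.   ]), 'joint_torque': array([-0.0000e+00, -4.9129e+01, -4.0400e-01, -3.1253e+01, -6.4000e-02,
        4.4000e-02,  0.0000e+00]), 'position': array([0.28 , 0.586, 0.235]), 'tool_rot': array([-6.930e-01, -3.064e+00,  3.000e-03]), 'ft_force': array([ 0.47 , -0.747,  0.537]), 'torque': array([ 0.02 ,  0.007, -0.005]), 'grip_force': np.float64(0.0), 'grip_width': np.float64(1.001)}
[[527.51525409   0.         288.54081229]
 [  0.         527.51525409 220.19974107]
 [  0.           0.           1.        ]] [[-0.00586288 -0.9801964   0.197941    0.32648027]
 [-0.99972439  0.0012455  -0.02344349 -0.02999421]
 [ 0.02273269 -0.19802389 -0.97993355  1.02986685]
 [ 0.          0.          0.          1.        ]]
```

View pics/top0.png

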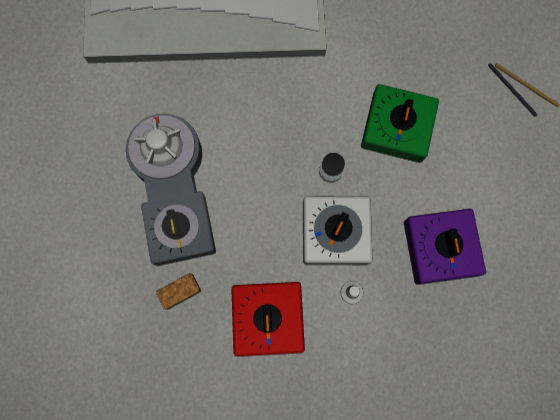

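The top view shows four dimmer-shaped boxes: white (337,229), red (268,318), green (402,120) and purple (446,245). The white one fits the description, with its jar at (332,165) and nozzle at (352,292). The stand knob is at (178,227) and the sander at (178,291). Next is a close crop and a measurement.

```bash
python3 - <<'E'
from h import *
im,d,K,T=load('top'); P=cloud(d,K,T)
a=im[180:280,285:390]; b=im[180:280,130:235]
cv2.imwrite('pics/crop1.png',cv2.resize(np.hstack([a,b]),None,fx=3.8,fy=3.8,interpolation=cv2.INTER_CUBIC)[:,:,::-1])
def rect(lo,hi,u0,u1,v0,v1,name):
    m=np.zeros(d.shape,bool); m[v0:v1,u0:u1]=1
    m&=(P[...,2]>lo)&(P[...,2]<hi); q=P[m]
    r=cv2.minAreaRect(q[:,:2].astype(np.float32)*1000); print(name,m.sum(),np.round(r[0],1),np.round(r[1],1),round(r[2],1),'z',np.round(np.median(q[:,2]),4))
rect(.036,.056,290,385,185,275,'dimmer top')
rect(.088,.1,300,375,195,265,'dial grip')
rect(.036,.056,138,220,205,270,'stand top')
rect(.088,.1,145,215,200,260,'index grip')
rect(.05,.07,315,350,145,190,'jar')
rect(.015,.035,150,205,270,310,'sander')
rect(.02,.045,335,370,275,305,'nozzle')
hsv=cv2.cvtColor(im,cv2.COLOR_RGB2HSV)
def col(h0,h1,u0,u1,v0,v1,name,smin=120):
    m=np.zeros(d.shape,bool); m[v0:v1,u0:u1]=1
    m&=(hsv[...,0]>=h0)&(hsv[...,0]<=h1)&(hsv[...,1]>smin)&(hsv[...,2]>70)
    n,l,st,c=cv2.connectedComponentsWithStats(m.astype(np.uint8))
    for i in range(1,n):
        if st[i,4]>2: print(name,st[i,4],np.round(c[i],1),'z49',np.round(onplane(*c[i],.049,K,T)[:2],4),'z94',np.round(onplane(*c[i],.094,K,T)[:2],4),np.round(np.median(P[l==i],0),4))
col(3,20,300,375,195,265,'orange')
col(100,130,300,375,195,265,'blue')
col(20,35,145,215,200,262,'yellow')
E
```

```text
dimmer top 3914 [ 508.9 -146.7] [130.8 131. ] 89.5 z 0.0465
dial grip 187 [ 508.5 -146.2] [13.9 46.1] 62.8 z 0.0936
stand top 2851 [510.9 158. ] [115.7 121.4] 11.5 z 0.0466
index grip 196 [513.  158.6] [46.2 14.3] 12.4 z 0.0935
jar 408 [ 633.3 -139.2] [42.  42.1] 67.2 z 0.0617
sander 867 [394.  156.5] [40.6 75.1] 28.6 z 0.0254
nozzle 133 [ 390.7 -174.5] [22.3 21.1] 52.8 z 0.0384
orange 39 [338.5 227.7] z49 [ 0.5099 -0.1481] z94 [ 0.5015 -0.1426] [ 0.5009 -0.142   0.0947]
orange 19 [331.4 241.9] z49 [ 0.4827 -0.134 ] z94 [ 0.4755 -0.1292] [ 0.4817 -0.1328  0.0547]
blue 28 [317.9 233.6] z49 [ 0.4986 -0.1087] z94 [ 0.4907 -0.1051] [ 0.498  -0.1088  0.0504]
yellow 36 [172.2 225.9] z49 [0.5138 0.1659] z94 [0.5053 0.1569] [0.5054 0.1567 0.0946]
yellow 20 [178.8 243.2] z49 [0.481  0.1522] z94 [0.4739 0.1438] [0.4796 0.1513 0.054 ]
```

View pics/crop1.png

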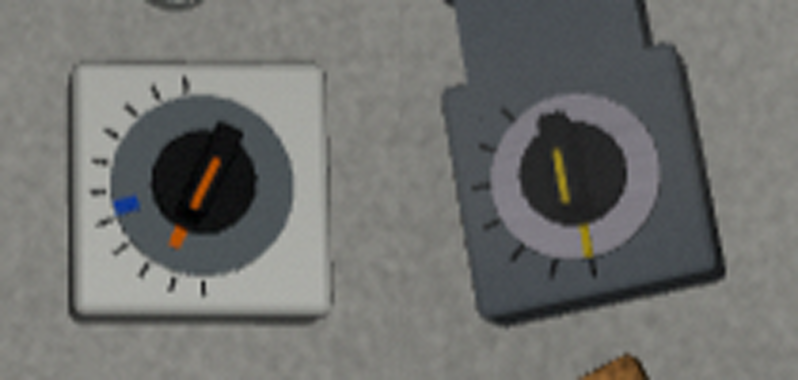

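The crop confirms the white box, with orange pointer and blue mark. The grip size, box size and heights all match the description. The pointer sits at about 153.5° in the world frame and the mark at about 105°, so the dial needs about 48.4° clockwise. The tool's x axis is already at 154.5°. I'll move there at the current height.

Call:
arm_command(motion=[[87,-36,-20,0,0],[87,-72,-40,0,0],[87,-108,-60,0,0],[87,-144,-80,0,0],[87,-180,-100,0,0]], newtons=20)

```text
time: 0.52
position: [0.3998, 0.4171, 0.2361]
tool_rot: [-0.692, -3.064, 0.001]
ft_force: [0.8, -0.5, 0.3]
grip_width: 0.996
grip_force: 0.0
```

Call:
arm_command(motion=[[87,-34,-24,0,0],[87,-68,-48,0,0],[87,-102,-71,0,0],[87,-136,-95,0,0],[87,-168,-119,0,0]])

```text
time: 0.93
position: [0.5003, 0.237, 0.2363]
tool_rot: [-0.694, -3.064, 0.0]
ft_force: [1.0, 0.9, 0.7]
grip_width: 1.005
grip_force: 0.0
```

Call:
arm_command(motion=[[87,-19,-37,0,0],[87,-37,-73,0,0],[87,-56,-110,0,0],[87,-75,-146,0,0],[87,-93,-183,0,0]])

```text
time: 1.35
position: [0.5044, 0.0321, 0.2363]
tool_rot: [-0.693, -3.064, -0.0]
ft_force: [1.9, -0.5, 1.0]
grip_width: 1.001
grip_force: 0.0
```

Call:
arm_command(motion=[[87,-17,-33,0,0],[87,-34,-66,0,0],[87,-50,-99,0,0],[87,-67,-132,0,0],[87,-83,-163,0,1]])

```text
time: 1.77
position: [0.509, -0.1509, 0.2364]
tool_rot: [0.721, 3.058, 0.0]
ft_force: [0.8, -0.3, 0.6]
grip_width: 1.0
grip_force: 0.0
```

```bash
cat >> h.py <<'E'
def state():
    s=get_state(); r=s['tool_rot']; R=cv2.Rodrigues(np.array(r))[0]
    p=np.array(s['position']); return p,R,np.degrees(np.arctan2(R[1,0],R[0,0])),s
def to(goal,ang):
    p,R,a,s=state(); print('t',s['time'],'p',p.round(4),'tool x ang',round(a,2),'shift mm',(R.T@(np.array(goal)-p)*1000).round(1),'spin',round((a-ang+90)%180-90,2))
    print('j',np.round(s['joint_positions'],2),'F',np.round(s['ft_force'],1),'M',np.round(s['torque'],2))
E
python3 - <<'E'
from h import *
im,d,K,T=grab('wrist','w1.png'); P=cloud(d,K,T)
to([.5088,-.1466,.081],153.3)
m=(P[...,2]>.088)&(P[...,2]<.1)&(np.hypot(P[...,0]-.509,P[...,1]+.147)<.04)
r=cv2.minAreaRect(P[m][:,:2].astype(np.float32)*1000); print(m.sum(),r,np.median(P[m][:,2]))
E
```

```text
t 1.8167 p [ 0.508  -0.1597  0.2368] tool x ang 152.86 shift mm [  5.7  12.8 155.7] spin -0.44
j [-0.27  0.06  0.55  1.76 -0.03  1.32  1.38] F [-0.4 -6.9  1. ] M [-0.49  0.05  0.05]
932 ((508.2618713378906, -146.96104431152344), (13.172172546386719, 45.4281005859375), 63.827877044677734) 0.0948104565817286
```

View pics/w1.png

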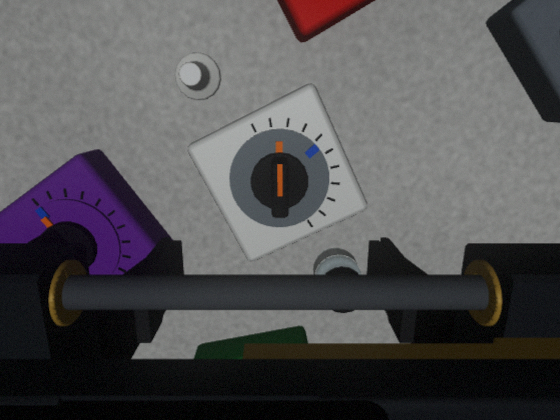

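The wrist view shows the white dimmer with its grip at (280,180) and its blue mark at (311,151). The arm was still settling, so I'll hold, then measure.

Call:
arm_command(motion=[[87,0,0,20,0],[87,0,0,40,0],[87,0,0,50,0],[87,0,0,50,0],[87,0,0,50,0]])

```text
time: 2.23
position: [0.5094, -0.1483, 0.1863]
tool_rot: [-0.718, -3.057, 0.0]
ft_force: [-1.2, -0.2, 0.6]
grip_width: 0.999
grip_force: 0.0
```

```bash
cat >> h.py <<'E'
def blobs(im,K,T,h0,h1,c,rad,zs,name,smin=110):
    hsv=cv2.cvtColor(im,cv2.COLOR_RGB2HSV)
    m=((hsv[...,0]>=h0)&(hsv[...,0]<=h1)&(hsv[...,1]>smin)&(hsv[...,2]>60)).astype(np.uint8)
    n,l,st,ce=cv2.connectedComponentsWithStats(m)
    for i in range(1,n):
        if st[i,4]<8: continue
        for z in zs:
            q=onplane(*ce[i],z,K,T)[:2]; dd=q-c; r=np.hypot(*dd)
            if r<rad: print(name,st[i,4],ce[i].round(),'z',z,'r mm',(r*1000).round(1),'ang',np.degrees(np.arctan2(dd[1],dd[0])).round(2),q.round(4))
def bar(P,c):
    m=(P[...,2]>.088)&(P[...,2]<.1)&(np.hypot(P[...,0]-c[0],P[...,1]-c[1])<.035)
    b=P[m][:,:2]; r=cv2.minAreaRect(b.astype(np.float32)*1000)
    w,v=np.linalg.eigh(np.cov((b-b.mean(0)).T)); e=v[:,1]
    print('bar',m.sum(),np.round(r[0],1),np.round(r[1],1),round(r[2],1),'pca',np.degrees(np.arctan2(e[1],e[0])).round(2)%180,'mean',b.mean(0).round(4)); return np.array(r[0])/1000
E
python3 - <<'E'
from h import *
to([.5085,-.1467,.081],153.6)
im,d,K,T=grab('wrist'); P=cloud(d,K,T); c=bar(P,[.5085,-.1467])
to([.5085,-.1467,.081],153.6)
for k in (c,np.array([.5085,-.1467])):
    blobs(im,K,T,3,20,k,.05,[.052],'orange'); blobs(im,K,T,100,130,k,.05,[.049],'blue')
E
```

```text
t 2.2333 p [ 0.5094 -0.1483  0.1863] tool x ang 153.55 shift mm [  1.4   1.1 105.3] spin -0.05
j [-0.27  0.1   0.54  1.83 -0.05  1.23  1.39] F [-1.2 -0.2  0.6] M [ 0.04 -0.02  0.02]
bar 1314 [ 508.  -146.9] [13.5 45. ] 64.0 pca 154.16 mean [ 0.5071 -0.1462]
t 2.2833 p [ 0.51   -0.1485  0.1871] tool x ang 153.55 shift mm [  2.2   0.9 106.1] spin -0.05
j [-0.27  0.1   0.54  1.83 -0.05  1.22  1.39] F [0.3 0.5 1. ] M [ 0.02 -0.03 -0.02]
orange 110 [276. 156.] z 0.052 r mm 29.4 ang 152.82 [ 0.4819 -0.1335]
orange 272 [277. 197.] z 0.052 r mm 3.2 ang -12.04 [ 0.5112 -0.1475]
blue 148 [315. 161.] z 0.049 r mm 39.1 ang 103.53 [ 0.4989 -0.1088]
orange 110 [276. 156.] z 0.052 r mm 29.7 ang 153.54 [ 0.4819 -0.1335]
orange 272 [277. 197.] z 0.052 r mm 2.8 ang -17.54 [ 0.5112 -0.1475]
blue 148 [315. 161.] z 0.049 r mm 39.1 ang 104.26 [ 0.4989 -0.1088]
```

Call:
arm_command(motion=[[87,2,1,30,0],[70,2,1,60,0],[50,2,1,90,0],[40,2,1,107,0],[40,2,1,108,0]])

```text
time: 2.7
position: [0.5064, -0.1461, 0.0761]
tool_rot: [-0.717, -3.054, 0.001]
ft_force: [-0.4, 0.0, -1.2]
grip_width: 0.785
grip_force: 0.0
```

Call:
arm_command(motion=[[10,0,0,0,0],[10,0,0,0,0],[10,0,0,0,0],[10,0,0,0,0],[10,0,0,0,0]], newtons=20)

```text
time: 3.12
position: [0.5092, -0.1471, 0.0798]
tool_rot: [0.719, 3.056, 0.001]
ft_force: [-0.6, 0.4, -0.4]
grip_width: 0.404
grip_force: 0.0
```

```bash
python3 - <<'E'
from h import *
to([.5085,-.1467,.078],153.6); s=get_state(); print(s['grip_width']*87,s['grip_force'])
E
```

```text
t 3.1167 p [ 0.5092 -0.1471  0.0798] tool x ang 153.52 shift mm [0.8 0.  1.8] spin -0.08
j [-0.25  0.22  0.53  1.95 -0.13  1.01  1.45] F [-0.6  0.4 -0.4] M [-0.02 -0.    0.01]
35.15720176397943 0.0
```

Call:
arm_command(motion=[[10,1,0,2,0],[10,1,0,2,0],[10,1,0,2,0],[10,1,0,2,0],[10,1,0,2,0]])

```text
time: 3.53
position: [0.5075, -0.146, 0.0766]
tool_rot: [-0.719, -3.058, -0.001]
ft_force: [0.4, 1.2, 0.4]
grip_width: 0.158
grip_force: 20.0
```

Call:
arm_command(motion=[[10,0,0,0,0],[10,0,0,0,0],[10,0,0,0,0]])

```text
time: 3.78
position: [0.5075, -0.146, 0.0766]
tool_rot: [-0.719, -3.058, -0.001]
ft_force: [0.2, 2.3, 1.0]
grip_width: 0.157
grip_force: 20.0
```

```bash
python3 - <<'E'
from h import *
to([.5085,-.1467,.078],153.6); s=get_state(); print(s['grip_width']*87,s['grip_force'])
E
```

```text
t 3.7833 p [ 0.5075 -0.146   0.0766] tool x ang 153.54 shift mm [-1.2 -0.2 -1.4] spin -0.06
j [-0.25  0.22  0.53  1.95 -0.13  1.    1.45] F [0.2 2.3 1. ] M [ 0.52 -0.12 -0.05]
13.637082706381252 19.999919284600765
```

Call:
arm_command(motion=[[10,0,0,0,5],[10,0,0,0,10],[10,0,0,0,15],[10,0,0,0,20],[10,0,0,0,25]])

```text
time: 4.2
position: [0.5078, -0.1456, 0.0766]
tool_rot: [1.369, 2.827, 0.002]
ft_force: [1.3, 3.3, -0.4]
grip_width: 0.161
grip_force: 20.0
```

Call:
arm_command(motion=[[10,0,0,0,5],[10,0,0,0,10],[10,0,0,0,15],[10,0,0,0,20],[10,0,0,0,24.3]])

```text
time: 4.62
position: [0.5082, -0.1454, 0.0766]
tool_rot: [1.933, 2.476, 0.003]
ft_force: [2.1, 3.7, -0.8]
grip_width: 0.16
grip_force: 20.0
```

Call:
arm_command(motion=[[10,0,0,0,0],[10,0,0,0,0],[10,0,0,0,0]])

```text
time: 4.87
position: [0.5082, -0.1454, 0.0766]
tool_rot: [1.925, 2.482, 0.003]
ft_force: [3.1, 3.7, -1.9]
grip_width: 0.161
grip_force: 20.0
```

```bash
python3 - <<'E'
from h import *
to([.5085,-.1467,.078],104.3); s=get_state(); print(s['grip_width']*87,s['grip_force'])
im,d,K,T=grab('wrist','w2.png')
k=np.array([.5085,-.1467])
blobs(im,K,T,3,20,k,.05,[.052],'orange'); blobs(im,K,T,100,130,k,.05,[.049],'blue')
im,d,K,T=grab('top')
blobs(im,K,T,3,20,k,.05,[.052],'orange'); blobs(im,K,T,100,130,k,.05,[.049],'blue')
E
```

```text
t 4.8667 p [ 0.5082 -0.1454  0.0766] tool x ang 104.4 shift mm [-1.3 -0.  -1.4] spin 0.1
j [-0.35  0.23  0.64  1.95 -0.17  1.    0.62] F [ 3.1  3.7 -1.9] M [ 0.85 -0.74 -0.06]
13.978954596517426 19.999659236054868
orange 274 [275. 194.] z 0.052 r mm 29.6 ang 103.17 [ 0.5018 -0.1179]
orange 375 [275. 258.] z 0.052 r mm 3.8 ang -63.19 [ 0.5102 -0.1501]
orange 26 [223. 272.] z 0.052 r mm 28.1 ang -141.7 [ 0.4865 -0.1641]
orange 22 [326. 271.] z 0.052 r mm 28.4 ang -7.38 [ 0.5367 -0.1503]
orange 10 [325. 278.] z 0.052 r mm 30.3 ang -15.13 [ 0.5377 -0.1546]
orange 25 [223. 283.] z 0.052 r mm 31.5 ang -131.75 [ 0.4875 -0.1702]
orange 30 [327. 288.] z 0.052 r mm 34.2 ang -22.63 [ 0.54   -0.1598]
orange 11 [325. 299.] z 0.052 r mm 37.9 ang -30.48 [ 0.5412 -0.1659]
orange 22 [222. 311.] z 0.052 r mm 43.2 ang -114.61 [ 0.4905 -0.186 ]
orange 19 [224. 321.] z 0.052 r mm 47.7 ang -109.16 [ 0.4928 -0.1918]
orange 18 [326. 322.] z 0.052 r mm 48.7 ang -41.3 [ 0.5451 -0.1788]
blue 328 [273. 172.] z 0.049 r mm 39.6 ang 105.0 [ 0.4982 -0.1084]
```

```bash
python3 - <<'E'
from h import *
im=load('wrist')[0]
cv2.imwrite('pics/c2.png',cv2.resize(im[150:290,215:335],None,fx=4,fy=4,interpolation=cv2.INTER_CUBIC)[:,:,::-1])
E
```

```text
(no output)
```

View pics/c2.png

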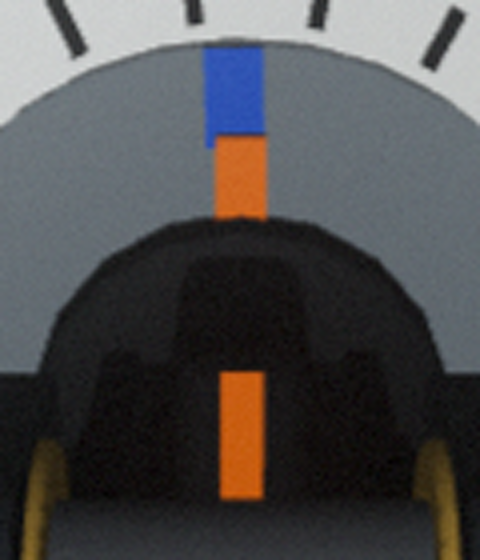

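The crop shows the pointer about 1.5° past the mark: orange at (241,178), blue at (234,95). I'll turn it back by that much.

Call:
arm_command(motion=[[10,0,0,0,-1.5],[10,0,0,0,-1.5],[10,0,0,0,-1.5],[10,0,0,0,-1.5]])

```text
time: 5.3
position: [0.5082, -0.1454, 0.0766]
tool_rot: [1.893, 2.507, 0.003]
ft_force: [3.4, 4.0, -2.0]
grip_width: 0.159
grip_force: 20.0
```

```bash
python3 - <<'E'
from h import *
to([.5085,-.1467,.078],105.8)
im,d,K,T=grab('wrist')
for k in (np.array([.5085,-.1467]),np.array([.509,-.1466])):
    blobs(im,K,T,3,14,k,.05,[.052],'orange',150); blobs(im,K,T,100,130,k,.05,[.049],'blue')
E
```

```text
t 5.3 p [ 0.5082 -0.1454  0.0766] tool x ang 105.9 shift mm [-1.3 -0.  -1.4] spin 0.1
j [-0.34  0.23  0.64  1.95 -0.17  1.    0.65] F [ 3.4  4.  -2. ] M [ 0.89 -0.73  0.02]
orange 254 [275. 194.] z 0.052 r mm 29.6 ang 105.09 [ 0.5008 -0.1182]
orange 354 [275. 258.] z 0.052 r mm 3.9 ang -64.61 [ 0.5102 -0.1502]
blue 325 [275. 172.] z 0.049 r mm 39.7 ang 104.98 [ 0.4982 -0.1084]
orange 254 [275. 194.] z 0.052 r mm 29.6 ang 106.08 [ 0.5008 -0.1182]
orange 354 [275. 258.] z 0.052 r mm 3.8 ang -72.14 [ 0.5102 -0.1502]
blue 325 [275. 172.] z 0.049 r mm 39.7 ang 105.72 [ 0.4982 -0.1084]
```

Aligned to within 0.4°. I'll release and go up, then check.

Call:
arm_command(motion=[[60,0,0,0,0],[60,0,0,0,0],[60,0,0,0,0],[60,0,0,0,0],[60,0,0,0,0]])

```text
time: 5.77
position: [0.5071, -0.1471, 0.0765]
tool_rot: [1.897, 2.504, -0.001]
ft_force: [-0.1, 0.1, 0.8]
grip_width: 0.454
grip_force: 0.0
```

Call:
arm_command(motion=[[87,0,0,-20,0],[87,0,0,-55,0],[87,0,0,-90,0],[87,0,0,-110,0],[87,0,0,-110,0]])

```text
time: 6.18
position: [0.5102, -0.1477, 0.1916]
tool_rot: [1.893, 2.498, 0.008]
ft_force: [0.6, -0.1, 0.2]
grip_width: 0.832
grip_force: 0.0
```

```bash
python3 - <<'E'
from h import *
im,d,K,T=grab('wrist'); c=bar(cloud(d,K,T),[.5085,-.1467])
for k in (np.array([.5088,-.1466]),c):
    blobs(im,K,T,3,14,k,.05,[.052],'orange',150); blobs(im,K,T,100,130,k,.05,[.049],'blue')
to([.5118,.1583,.19],12.4)
cv2.imwrite('pics/c3.png',cv2.resize(im[100:260,200:360],None,fx=3.5,fy=3.5,interpolation=cv2.INTER_CUBIC)[:,:,::-1])
E
```

```text
bar 1284 [ 508.5 -146.3] [13.7 45.3] 15.9 pca 105.83 mean [ 0.5083 -0.1452]
orange 100 [272. 154.] z 0.052 r mm 29.7 ang 105.65 [ 0.5008 -0.118 ]
orange 266 [272. 194.] z 0.052 r mm 2.4 ang -66.1 [ 0.5098 -0.1488]
blue 131 [272. 140.] z 0.049 r mm 40.2 ang 105.52 [ 0.498  -0.1079]
orange 100 [272. 154.] z 0.052 r mm 29.3 ang 105.16 [ 0.5008 -0.118 ]
orange 266 [272. 194.] z 0.052 r mm 2.9 ang -62.3 [ 0.5098 -0.1488]
blue 131 [272. 140.] z 0.049 r mm 39.8 ang 105.17 [ 0.498  -0.1079]
t 6.2333 p [ 0.5089 -0.1472  0.189 ] tool x ang 105.71 shift mm [293.3  85.5  -1. ] spin -86.69
j [-0.39  0.1   0.66  1.84 -0.06  1.22  0.57] F [-0.3  0.2  0.5] M [-0.05  0.07 -0.02]
```

View pics/c3.png

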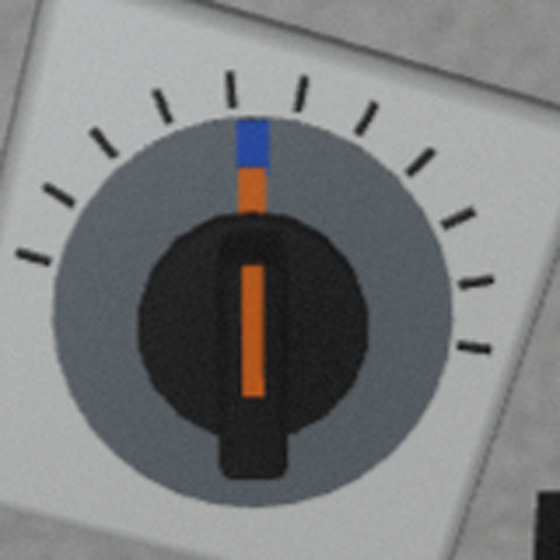

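The crop shows the pointer exactly on the mark: blue at (253,143), orange at (253,190), dial released. Next is the index knob.

Call:
arm_command(motion=[[87,30,9,0,-7],[87,60,18,0,-14],[87,90,26,0,-21],[87,120,35,0,-28],[87,150,44,0,-35]])

```text
time: 6.65
position: [0.5079, 0.0109, 0.185]
tool_rot: [-1.047, -2.96, 0.002]
ft_force: [1.1, -0.7, 0.3]
grip_width: 0.996
grip_force: 0.0
```

```bash
python3 - <<'E'
from h import *
to([.5118,.1583,.19],12.4)
E
```

```text
t 6.65 p [0.5079 0.0109 0.185 ] tool x ang 141.05 shift mm [ 89.6 117.1  -5.1] spin -51.35
j [-0.55  0.05  0.49  1.88 -0.02  1.22  0.84] F [ 1.1 -0.7  0.3] M [-0.02 -0.03  0.02]
```

Call:
arm_command(motion=[[87,18,23,-1,-7],[87,36,47,-2,-14],[87,54,70,-3,-21],[87,72,93,-4,-28],[87,88,115,-5,-35]])

```text
time: 7.07
position: [0.5126, 0.1559, 0.1898]
tool_rot: [-0.107, -3.137, 0.002]
ft_force: [0.5, -0.9, -1.0]
grip_width: 1.001
grip_force: 0.0
```

Call:
arm_command(motion=[[87,0,0,0,-7],[87,0,0,0,-14],[87,0,0,0,-16],[87,0,0,0,-16],[87,0,0,0,-16]])

```text
time: 7.48
position: [0.5131, 0.1541, 0.1902]
tool_rot: [0.318, -3.123, 0.001]
ft_force: [-0.2, -0.7, 0.0]
grip_width: 0.997
grip_force: 0.0
```

```bash
python3 - <<'E'
from h import *
c=[.512,.1585]
im,d,K,T=grab('wrist','w4.png'); P=cloud(d,K,T); q=bar(P,c)
to([*c,.078],12.4)
for k in (q,np.array(c)):
    blobs(im,K,T,20,35,k,.05,[.053],'yellow')
cv2.imwrite('pics/c4.png',cv2.resize(im[60:340,100:440],None,fx=2,fy=2)[:,:,::-1])
E
```

```text
bar 1280 [513.  158.2] [45.3 13.4] 11.9 pca 11.930000000000007 mean [0.5121 0.1579]
t 7.5333 p [0.5133 0.1541 0.1905] tool x ang -168.38 shift mm [  0.2   4.6 112.5] spin -0.78
j [-0.66  0.11  0.34  1.81 -0.04  1.24  1.47] F [-0.2 -0.3  0.1] M [ 0.09 -0.04 -0.01]
yellow 110 [281. 154.] z 0.053 r mm 32.7 ang -168.52 [0.4809 0.1517]
yellow 264 [282. 199.] z 0.053 r mm 3.2 ang 30.83 [0.5157 0.1598]
yellow 110 [281. 154.] z 0.053 r mm 31.8 ang -167.58 [0.4809 0.1517]
yellow 264 [282. 199.] z 0.053 r mm 3.9 ang 19.17 [0.5157 0.1598]
```

View pics/c4.png

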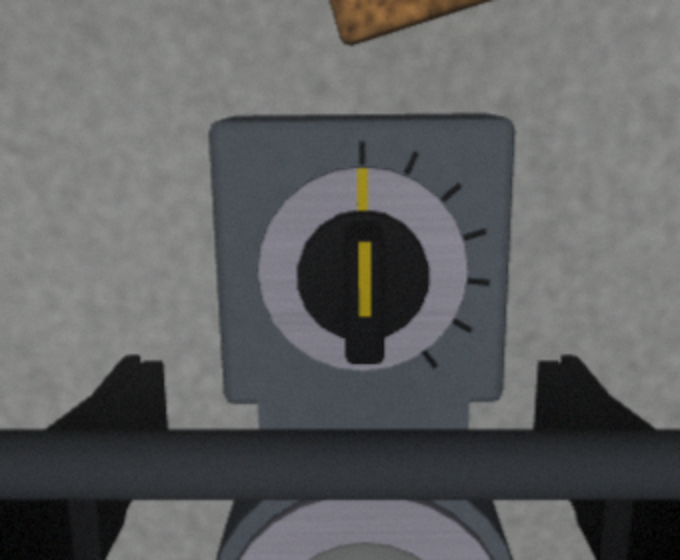

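The crop shows the yellow pointer at (362,190) on the home tick, with the tool lined up with it. I'll descend and grip, harder this time because the spring pushes back.

Call:
arm_command(motion=[[87,0,4,30,0],[70,0,4,60,0],[50,0,4,90,0],[40,0,4,112,0],[40,0,4,112,0]])

```text
time: 7.95
position: [0.5091, 0.1569, 0.0745]
tool_rot: [0.318, -3.116, 0.005]
ft_force: [-0.6, 0.4, -0.1]
grip_width: 0.78
grip_force: 0.0
```

Call:
arm_command(motion=[[25,0,0,0,0],[25,0,0,0,0],[25,0,0,0,0],[25,0,0,0,0]], newtons=45)

```text
time: 8.28
position: [0.5143, 0.1589, 0.0814]
tool_rot: [-0.32, 3.122, 0.002]
ft_force: [0.3, 0.1, 1.1]
grip_width: 0.481
grip_force: 0.0
```

```bash
python3 - <<'E'
from h import *
to([.5125,.1582,.078],11.9); print(get_state()['grip_width']*87)
E
```

```text
t 8.2833 p [0.5143 0.1589 0.0814] tool x ang -168.3 shift mm [ 1.9 -0.3  3.4] spin -0.2
j [-0.64  0.22  0.33  1.92 -0.08  1.01  1.5 ] F [0.3 0.1 1.1] M [ 0.05  0.03 -0.01]
41.82999440224401
```

Call:
arm_command(motion=[[25,0,0,1,0],[25,0,0,1,0],[25,0,0,1,0],[25,0,0,1,0],[25,0,0,1,0]])

```text
time: 8.7
position: [0.513, 0.1585, 0.0787]
tool_rot: [-0.321, 3.125, 0.0]
ft_force: [0.3, 0.1, -0.5]
grip_width: 0.293
grip_force: 0.0
```

```bash
python3 - <<'E'
from h import *
to([.5125,.1582,.077],11.9); print(get_state()['grip_width']*87)
E
```

```text
t 8.7 p [0.513  0.1585 0.0787] tool x ang -168.29 shift mm [ 0.6 -0.2  1.7] spin -0.19
j [-0.64  0.22  0.33  1.92 -0.08  1.01  1.5 ] F [ 0.3  0.1 -0.5] M [ 0.    0.01 -0.02]
25.513120177314736
```

Call:
arm_command(motion=[[8,0,0,1,0],[8,0,0,1,0],[8,0,0,1,0],[8,0,0,1,0],[8,0,0,1,0]], newtons=45)

```text
time: 9.12
position: [0.5128, 0.1589, 0.0775]
tool_rot: [0.321, -3.125, -0.001]
ft_force: [-0.5, 1.3, -2.2]
grip_width: 0.157
grip_force: 45.0
```

```bash
python3 - <<'E'
from h import *
to([.5125,.1582,.077],11.9); s=get_state(); print(s['grip_width']*87,s['grip_force'])
E
```

```text
t 9.1167 p [0.5128 0.1589 0.0775] tool x ang -168.26 shift mm [ 0.4 -0.6  0.5] spin -0.16
j [-0.64  0.22  0.33  1.92 -0.09  1.01  1.5 ] F [-0.5  1.3 -2.2] M [0.35 0.05 0.05]
13.679749737554951 44.99958914704621
```

Call:
arm_command(motion=[[8,0,0,0,5],[8,0,0,0,10],[8,0,0,0,15],[8,0,0,0,20],[8,0,0,0,24]])

```text
time: 9.53
position: [0.5128, 0.1591, 0.0775]
tool_rot: [-0.342, -3.123, -0.001]
ft_force: [-0.4, 0.8, -0.7]
grip_width: 0.156
grip_force: 45.0
```

Call:
arm_command(motion=[[8,0,0,0,5],[8,0,0,0,10],[8,0,0,0,15],[8,0,0,0,20],[8,0,0,0,24]])

```text
time: 9.95
position: [0.5129, 0.1592, 0.0774]
tool_rot: [-0.983, -2.984, -0.001]
ft_force: [-0.3, 2.6, -1.6]
grip_width: 0.155
grip_force: 45.0
```

```bash
python3 - <<'E'
from h import *
im,d,K,T=grab('wrist')
to([.5125,.1582,.077],-36.1); s=get_state(); print(s['grip_width']*87,s['grip_force'])
blobs(im,K,T,20,35,np.array([.5127,.1583]),.05,[.053],'yellow')
E
```

```text
t 10.0 p [0.5129 0.1593 0.0775] tool x ang 143.38 shift mm [-0.3 -1.1  0.5] spin -0.52
j [-0.74  0.23  0.43  1.93 -0.11  1.01  0.68] F [-0.6  2.5 -1. ] M [ 0.47 -0.02  0.11]
13.347735864792682 44.99939535744488
yellow 280 [274. 185.] z 0.053 r mm 33.0 ang 142.24 [0.4866 0.1785]
yellow 419 [275. 257.] z 0.053 r mm 4.1 ang -26.05 [0.5164 0.1565]
yellow 350 [326. 295.] z 0.053 r mm 37.4 ang 10.46 [0.5495 0.1651]
yellow 307 [223. 296.] z 0.053 r mm 36.4 ang -81.56 [0.518  0.1223]
```

Call:
arm_command(motion=[[8,0,0,0,6],[8,0,0,0,12],[8,0,0,0,18],[8,0,0,0,22],[8,0,0,0,23.7]])

```text
time: 10.42
position: [0.513, 0.1593, 0.0774]
tool_rot: [-1.571, -2.72, -0.001]
ft_force: [1.1, 2.5, -2.9]
grip_width: 0.16
grip_force: 45.0
```

Call:
arm_command(motion=[[8,0,0,0,0],[8,0,0,0,0],[8,0,0,0,0]])

```text
time: 10.67
position: [0.513, 0.1593, 0.0775]
tool_rot: [-1.567, -2.722, -0.002]
ft_force: [0.9, 4.5, -3.1]
grip_width: 0.158
grip_force: 45.0
```

```bash
python3 - <<'E'
from h import *
im,d,K,T=grab('wrist')
to([.5125,.1582,.077],119.8); s=get_state(); print(s['grip_width']*87,s['grip_force'])
blobs(im,K,T,20,35,np.array([.5127,.1583]),.05,[.053],'yellow')
cv2.imwrite('pics/c5.png',cv2.resize(im[120:320,160:400],None,fx=3,fy=3,interpolation=cv2.INTER_CUBIC)[:,:,::-1])
E
```

```text
t 10.7167 p [0.513  0.1593 0.0775] tool x ang 120.12 shift mm [-0.7 -1.   0.5] spin 0.32
j [-0.78  0.23  0.48  1.93 -0.13  1.01  0.28] F [ 0.7  4.3 -4.8] M [ 0.97 -0.2   0.09]
13.88269233565823 44.99871133826673
yellow 275 [274. 185.] z 0.053 r mm 33.3 ang 118.55 [0.4968 0.1875]
yellow 422 [275. 257.] z 0.053 r mm 3.8 ang -45.84 [0.5154 0.1556]
yellow 407 [326. 295.] z 0.053 r mm 37.0 ang -12.17 [0.5489 0.1505]
yellow 318 [224. 296.] z 0.053 r mm 35.9 ang -105.18 [0.5033 0.1237]
```

View pics/c5.png

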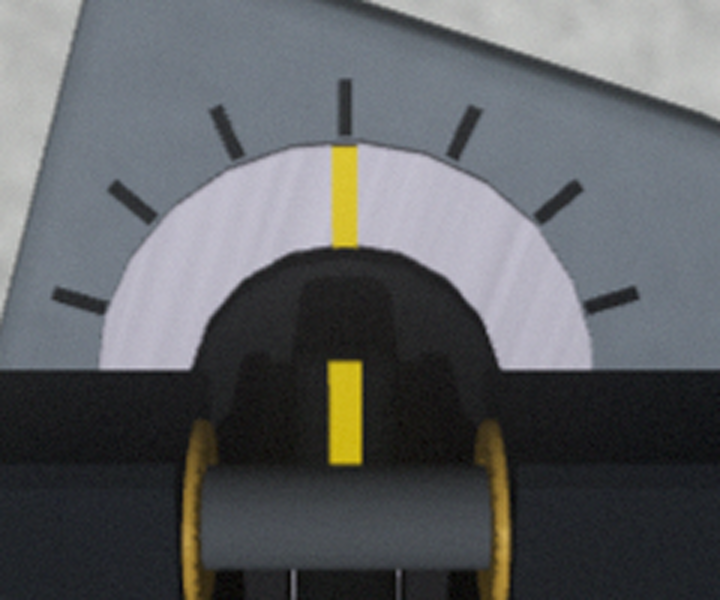

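The crop shows the yellow pointer (344,195) exactly on the tick at (344,105). Three ticks lie to its left (home, first, second), so this is the third stop, and the grip is steady at 45 N. I'll hand in.

```bash
python3 -c "
from bench import *
print(close_job())"
```

```text
the job is handed in; nothing more can be done
None
```

The dimmer's pointer is on the blue mark and the dial is released; the index knob is held steadily at its third stop, and the job is handed in.

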